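# Pin the casting mould shut

### The arm

A 6-joint arm with a two-finger parallel gripper is mounted at the origin on the work surface. World frame = base frame: x ahead of the robot, y to its left, z up, the work surface at z = 0. Lengths are in m, angles in rad, forces in N, time in s.
With the tool pointing down it reaches from about 0.4 to 0.825 m from the base axis. Payload 7 kg.
Tool frame: the origin (TCP) lies on the front face of the gripper's body, between the roots of the fingers; the fingertips stand 66 mm ahead of it and the grasp point (between the pads) lies 47 mm ahead of it; z points along the fingers, y is the line along which they close (so a half turn about z gives the same grasp; the last joint's range is limited). The gripper opens to 88 mm and grips with 3 to 60 N. Pads are 19 mm wide; open, the fingers measure 130 mm over their backs; the gripper's body (78 mm by 193 mm) begins 47 mm behind the grasp point.
Start: joints at [1.581, 0.359, 0.012, 0, -1.224, -0.288], TCP at [0.185, 0.649, 0.292] pointing down, gripper open.
Joint ranges: [-3.07, 3.07], [-1.43, 2.12], [-1.02, 1.25], [-3.03, 1.67], [-3.05, -0], [-3.03, 3.03]. Speed limits (rad/s): [2.39, 2.39, 3.01, 3.14, 3.14, 3.14].

### API

Orientations are given as [roll, pitch, yaw] about the fixed x, y, z axes, in that order (R = Rz(yaw) Ry(pitch) Rx(roll)).
In Python, from station import arm gives the robot as it stands. The module is installed in compiled form; this text tells all that it offers.
- The arm moves only by the tool move_arm, never from a script. Its argument "increments" is a list of rows, each an object of numbers: "jaw": the gripper command: -1 is shut, 1 is fully open, values between are in proportion; "dx", "dy", "dz": the shift along the tool's x, y, z in m; "twist": the turn about the tool's z in rad. A call has 1 to 12 rows; each row shifts and turns the commanded pose from where the row before left it, along the tool's axes as they then stand; what a row does not reach is not made up. A row lasts 1/12 s, in which the tool goes at most 41.7 mm and 7.16 degrees, less where a joint would pass 70% of its speed; a pose out of reach is approached as far as the arm can. A call is refused whole if a number of a shift passes 0.0417 or a number of a turn 0.125, either way. A call with a gripper value outside its range is refused whole. The fingers move at their own pace and stop on an object; "force" is the grip in N (left out, the last holds). Time passes only in rows, so rows that do not move let the fingers close. It gives the time, the measured TCP pose, the force, the opening and the grip force at its end, in the units of the state.
- arm.get_state(): the state, without advancing time (a new reading comes with each control period).
- arm.grab_frame(name): name is "scene" or "top" or "wrist"; returns the picture (480x640x3 uint8, blue, green, red); there is no depth.
- arm.camera_info(name): a dict with "K" (3x3 intrinsics, pixels), "k1" (the pictures are not rectified: a ray, as slopes to the right and down, at radius r is drawn at 1 + k1 r^2 times it, then the intrinsics apply), "extrinsics" (4x4, takes a point from camera to world coordinates). Camera axes: x right, y down, z forward; pixel columns grow to the right and rows downward; lengths in m; the calibration is good to about 2 mm. A picture is of the moment at which its call begins: read the wrist's pose just before it. camera_info takes no time and is no camera call; for the wrist camera it gives the pose at the moment of the call.
- arm.job_done(): hands the job in; it is judged then, once.
Trained networks look in the newest picture that a camera, given by its name, has taken for a name from the list of things; names that differ only in an ending like _2 or _b are one class to them, and where a whole thing is asked for, a point or a joint stands for the part that bears it (a point fixed in the world has none). Each returns a list of dicts, best first, with "score" (0 to 1); they miss things now and then, are a little off and sometimes report something else, mostly with a low value. They report only what shows in the picture. A call takes as long as a camera call. They do not tell look-alikes from the thing itself.
- arm.find_in(camera, name): "position" ([x, y, z] in m, in world coordinates, good to about 4 mm: the middle of the surface that is visible of it).
- arm.silhouettes(camera, name): "pixels" (480x640 bool, what is visible of it).
- arm.pinpoint(camera, name): "position" ([x, y, z] in m, in world coordinates, good to about 4 mm: a listed point, or the origin of a listed thing).
The state is a dict: "t": time; "q": joint angles; "qd": joint speeds; "joint_efforts": joint torques, N m; "eef_pos": TCP position; "ee_rot": TCP orientation; "force": force on the tool from outside, world axes, zero at the start; "moment": the same for the moment, N m; "width": finger opening in m; "gripper_force": force on a finger pad.
Only numpy, scipy, OpenCV 4.12 (cv2) and the standard library are available. Lean on these libraries where they do the work, as an engineer would, in place of code of your own. Each camera call takes 0.05 s, during which the arm holds its last target. There are 200 camera calls.

### The job

Get the casting mould ready for pouring: swing its cover round over the mould until it meets the stop and the two pin holes line up, then take the longer of the two rods from the wooden rack and push it down through the cover and the mould body until its thick grip sits flush on the cover. Leave the rod in place and let go; the short rod stays in the rack, and the cup beside the mould and the jar beside the rack stay standing where they are.

Things in the scene. Friction and masses are not known exactly. Their poses are not given: they have to be found in the camera images.
- mould: Aluminium casting mould, a block fixed to the bench, 76 (x) x 150 (y) x 45 mm tall, with an open cavity in its top. Origin at the centre of its underside, z up. Its cover turns about an upright pivot on its long centre line at y = +58 mm; its pin hole is on that line at y = -58 mm. A small dark steel stop plate stands on its +x side near the pin hole.
- pin_seat (a point): Point fixed to the mould on its pin hole's axis (mould x 0, y -58 mm), level with the cover's top face, 58 mm above the bench; mould's axes. The closed cover's hole is centred here. The hole goes right through, 11.5 mm wide (12 in the cover). A spring plunger inside, 25 mm above the bench, grips the rod: it does not drop home by its weight; the last 15 mm need a push of about 3 to 6 N.
- cover (a joint): Angle of the cover (rad): 0 = closed against the stop, its hole over the mould's; grows to 1.7 as it opens, clockwise seen from above, its free end swinging to the mould's -x side. Flat aluminium plate 66 x 144 x 12 mm, top face 58 mm above the bench, hole 116 mm from the pivot. The stiff pivot (about 3 N at the knob) keeps it where it is left.
- cover_knob (a point): Point on the axis of the upright black round knob on the cover, 20 mm in diameter, 46 mm tall. The point is 30 mm above the cover's top face (88 mm above the bench), 50 mm from the pivot on the line from pivot to cover hole (66 mm from that hole); its axes turn with the cover and match the mould's when closed.
- rod_long_mid (a point): Centre of the 100 mm long steel rod, z along it towards the grip. Upper 50 mm: thick grip, 16 mm diameter; lower 50 mm: thin shank, 10 mm diameter, its last 8 mm tapering to a 6 mm flat tip. So this point is at the shoulder below the grip, 50 mm above the tip. At the start it stands tip down in one of the rack's holes, its top 106 mm above the bench. About 0.1 kg.
- rod_short_mid (a point): Centre of the short steel rod, half-way up its 82 mm length: same 50 mm x 16 mm grip, but a shank of only 32 mm. Stands in the rack's other hole, its top 88 mm above the bench. Not needed; stays in the rack.
- rack: Light wooden rod rack, a block 50 (its x) x 130 (its y) x 36 mm tall, fixed to the bench; origin at the centre of its underside. Two upright holes at y = +37 and -37 mm, 11.5 mm wide, 30 mm deep.
- cup_mid (a point): Centre of an empty clear plastic cup, 68 mm wide at its rim and 85 mm tall, standing on the bench beside the mould's +x side. Leave it standing.
- jar_mid (a point): Centre of a small closed amber jar, 52 mm wide and 70 mm tall, standing on the bench beside the rack's +x side. Leave it standing.
Not all that is in view belongs to the job. Leave any orange look-alike of the part that bears rod_long_mid alone.

How it is judged:
By the outcome, as a careful person would: the job done as asked, in the order asked, and still so for the second after the job is handed in, with the robot touching nothing.
It also fails if it takes over 53 s, if anything falls off the work surface, if the arm or the gripper's body presses on something with over 40 N, if the wrist force passes 120 N, or if a joint passes its speed limit or range.

## Working session

There is one attempt and no reset: what is moved stays moved. The work goes in short steps, Python scripts to look and compute and a tool call to move; the robot and the scene stay as the last step left them, time stands still between calls to the robot, and variables do not carry over. Pictures are saved under pics/ and viewed, at most 10 in all, crops included, and the job is handed in when it is done.

Besides the shell and the picture viewer there is one more tool, called after "Call:" by a JSON object that holds its "api" and its "payload", one argument or row to a line. move_arm: Moves the arm, as the interface text tells. Its arguments: {"type":"object","properties":{"increments":{"type":"array"},"force":{"type":"number"}},"required":["increments"]}

```bash
mkdir -p pics; python3 - <<'E'
from station import arm
import cv2,numpy as np
s=arm.get_state();print({k:np.round(s[k],3) for k in('t','eef_pos','ee_rot','width')})
for c in("scene","top"):
    im=arm.grab_frame(c);cv2.imwrite(f"pics/{c}0.png",im)
    for n in("mould","pin_seat","cover_knob","rod_long_mid","rod_short_mid","rack","cup_mid","jar_mid"):
        print(c,n,[(np.round(d['position'],3).tolist(),round(d['score'],2)) for d in arm.pinpoint(c,n)])
print(arm.camera_info("top"))
E
```

```text
{'t': np.float64(0.0), 'eef_pos': array([0.185, 0.649, 0.291]), 'ee_rot': array([ 3.14 , -0.   , -0.278]), 'width': np.float64(0.088)}
scene mould [([0.554, -0.139, -0.001], 0.8)]
scene pin_seat [([0.549, -0.195, 0.058], 0.56)]
scene cover_knob [([0.509, -0.107, 0.085], 0.82)]
scene rod_long_mid [([0.599, 0.08, 0.048], 0.92), ([0.519, 0.138, 0.057], 0.85), ([0.532, 0.061, 0.051], 0.7), ([0.608, 0.165, 0.039], 0.52)]
scene rod_short_mid [([0.499, 0.209, 0.043], 0.81)]
scene rack []
scene cup_mid [([0.653, -0.106, 0.039], 0.96)]
scene jar_mid [([0.609, 0.164, 0.036], 0.92)]
top mould [([0.551, -0.136, -0.001], 0.59)]
top pin_seat [([0.554, -0.194, 0.061], 0.79)]
top cover_knob [([0.51, -0.108, 0.089], 0.7)]
top rod_long_mid [([0.532, 0.061, 0.05], 0.64), ([0.524, 0.138, 0.058], 0.63), ([0.599, 0.08, 0.049], 0.62)]
top rod_short_mid [([0.498, 0.209, 0.048], 0.6)]
top rack [([0.509, 0.176, -0.0], 0.89)]
top cup_mid [([0.656, -0.104, 0.044], 0.69)]
top jar_mid [([0.601, 0.17, 0.036], 0.97)]
{'K': array([[481.6487578 ,   0.        , 326.43419718],
       [  0.        , 481.6487578 , 242.97694805],
       [  0.        ,   0.        ,   1.        ]]), 'k1': -0.12711414976981514, 'extrinsics': array([[-0.05607527, -0.9785006 ,  0.19847455,  0.41629209],
       [-0.99842359,  0.05543988, -0.00876141,  0.00600853],
       [-0.00243036, -0.19865297, -0.98006688,  0.7758914 ],
       [ 0.        ,  0.        ,  0.        ,  1.        ]])}
```

View pics/scene0.png

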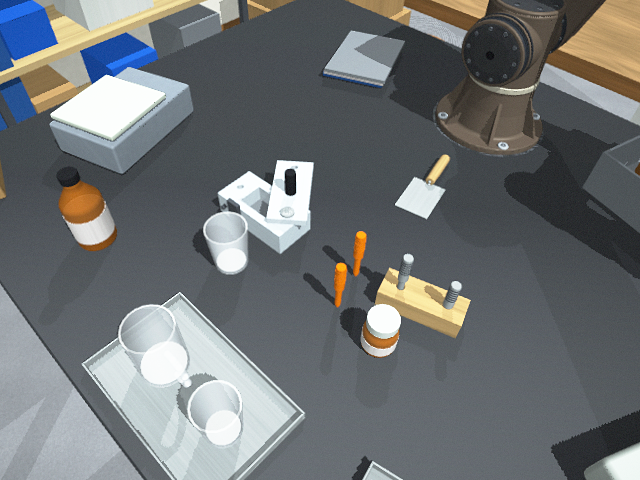

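View pics/top0.png

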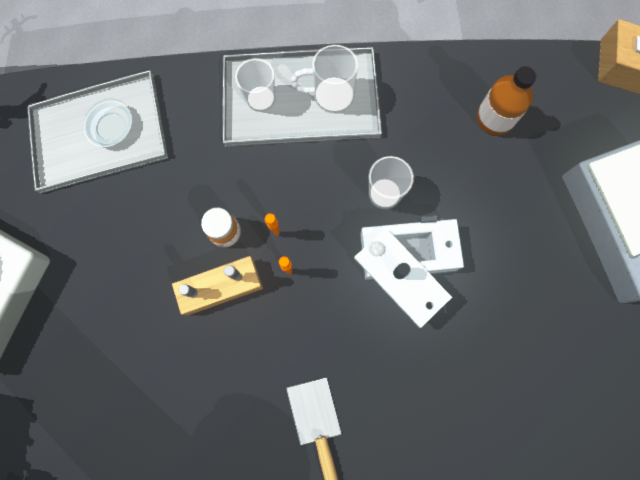

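The long rod is the one nearest the mould at about (0.521, 0.138): scene px (406,270), top px (232,271). The orange look-alikes stand apart at top px (272,222) and (285,265). The cover is open by about 1 rad, with its knob at top px (401,271) and the mould's pin hole at (448,244).

```bash
cat > h.py <<'E'
from station import arm
import cv2,numpy as np,json,sys
from scipy.spatial.transform import Rotation as Ro
def pose():
    s=arm.get_state(); return s,np.array(s['eef_pos']),s['ee_rot'][2]
def plan(start,target,n):
    """start/target: x,y,z,yaw (tool down). prints n rounded rows"""
    p=np.array(start,float); t=np.array(target,float)
    rows=[];p0=p.copy()
    for i in range(1,n+1):
        g=p0+(t-p0)*i/n
        c,s=np.cos(p[3]),np.sin(p[3]); d=g-p
        r=[round(d[0]*c+d[1]*s,3),round(d[0]*s-d[1]*c,3),round(-d[2],3),round(-d[3],3)]
        p+= [r[0]*c+r[1]*s, r[0]*s-r[1]*c, -r[2], -r[3]]
        rows.append(r)
    for k in range(0,n,12): print(rows[k:k+12])
    print('end',np.round(p,4))
def ray(cam,px,z,info=None):
    i=info or arm.camera_info(cam); K,E=i['K'],np.array(i['extrinsics'])
    d=np.array([(px[0]-K[0,2])/K[0,0],(px[1]-K[1,2])/K[1,1]]);u=d.copy()
    for _ in range(20): u=d/(1+i['k1']*(u@u))
    v=E[:3,:3]@[u[0],u[1],1]; o=E[:3,3]
    return o+v*(z-o[2])/v[2]
E
python3 - <<'E'
from h import *
s,p,y=pose()
E_=np.array(arm.camera_info('wrist')['extrinsics']);R=Ro.from_euler('xyz',s['ee_rot']).as_matrix()
print(np.round(R.T@(E_[:3,3]-p),3),np.round(R.T@E_[:3,:3],2).tolist(), arm.camera_info('wrist')['K'][0,0])
print('seat',ray('top',(448,244),.045),'coverhole',ray('top',(430,305),.058),'knobtop',ray('top',(401,270),.104),'long top',ray('top',(232,271),.106))
plan([*p,y],[0.50,-0.13,0.27,-2.5],24)
E
```

```text
[ 0.075  0.    -0.092] [[-0.0, -0.96, -0.28], [1.0, -0.0, -0.0], [0.0, -0.28, 0.96]] 345.430861436554
seat [ 0.55195605 -0.18971704  0.045     ] coverhole [ 0.45858123 -0.14950265  0.058     ] knobtop [ 0.50754147 -0.10290848  0.104     ] long top [0.51921477 0.13529184 0.106     ]
[[np.float64(0.022), np.float64(0.028), np.float64(0.001), np.float64(0.093)], [np.float64(0.023), np.float64(0.025), np.float64(0.001), np.float64(0.092)], [np.float64(0.027), np.float64(0.023), np.float64(0.001), np.float64(0.093)], [np.float64(0.028), np.float64(0.021), np.float64(0.001), np.float64(0.092)], [np.float64(0.03), np.float64(0.018), np.float64(0.001), np.float64(0.093)], [np.float64(0.032), np.float64(0.015), np.float64(0.001), np.float64(0.093)], [np.float64(0.033), np.float64(0.012), np.float64(0.0), np.float64(0.092)], [np.float64(0.033), np.float64(0.009), np.float64(0.001), np.float64(0.093)], [np.float64(0.035), np.float64(0.006), np.float64(0.001), np.float64(0.092)], [np.float64(0.035), np.float64(0.003), np.float64(0.001), np.float64(0.093)], [np.float64(0.035), np.float64(-0.001),
[... 401 characters left out ...]
oat64(0.001), np.float64(0.092)], [np.float64(0.029), np.float64(-0.019), np.float64(0.001), np.float64(0.093)], [np.float64(0.028), np.float64(-0.022), np.float64(0.001), np.float64(0.093)], [np.float64(0.025), np.float64(-0.024), np.float64(0.001), np.float64(0.092)], [np.float64(0.023), np.float64(-0.026), np.float64(0.0), np.float64(0.093)], [np.float64(0.021), np.float64(-0.029), np.float64(0.001), np.float64(0.092)], [np.float64(0.018), np.float64(-0.03), np.float64(0.001), np.float64(0.093)], [np.float64(0.015), np.float64(-0.031), np.float64(0.001), np.float64(0.093)], [np.float64(0.012), np.float64(-0.033), np.float64(0.001), np.float64(0.092)]]
end [ 0.4997 -0.1299  0.2702 -2.4998]
```

Call:
{"api": "move_arm", "payload": {
  "increments": [
    {"dx": 0.022, "dy": 0.028, "dz": 0.001, "twist": 0.093},
    {"dx": 0.023, "dy": 0.025, "dz": 0.001, "twist": 0.092},
    {"dx": 0.027, "dy": 0.023, "dz": 0.001, "twist": 0.093},
    {"dx": 0.028, "dy": 0.021, "dz": 0.001, "twist": 0.092},
    {"dx": 0.03, "dy": 0.018, "dz": 0.001, "twist": 0.093},
    {"dx": 0.032, "dy": 0.015, "dz": 0.001, "twist": 0.093},
    {"dx": 0.033, "dy": 0.012, "twist": 0.092},
    {"dx": 0.033, "dy": 0.009, "dz": 0.001, "twist": 0.093},
    {"dx": 0.035, "dy": 0.006, "dz": 0.001, "twist": 0.092},
    {"dx": 0.035, "dy": 0.003, "dz": 0.001, "twist": 0.093},
    {"dx": 0.035, "dy": -0.001, "dz": 0.001, "twist": 0.093},
    {"dx": 0.035, "dy": -0.004, "dz": 0.001, "twist": 0.092}
  ]
}}

```text
$.increments[0]: bad value
```

Call:
{"api": "move_arm", "payload": {
  "increments": [
    {"dx": 0.034, "dy": -0.007, "dz": 0.001, "twist": 0.093},
    {"dx": 0.033, "dy": -0.01, "dz": 0.001, "twist": 0.092},
    {"dx": 0.033, "dy": -0.013, "dz": 0.001, "twist": 0.093},
    {"dx": 0.031, "dy": -0.016, "dz": 0.001, "twist": 0.092},
    {"dx": 0.029, "dy": -0.019, "dz": 0.001, "twist": 0.093},
    {"dx": 0.028, "dy": -0.022, "dz": 0.001, "twist": 0.093},
    {"dx": 0.025, "dy": -0.024, "dz": 0.001, "twist": 0.092},
    {"dx": 0.023, "dy": -0.026, "twist": 0.093},
    {"dx": 0.021, "dy": -0.029, "dz": 0.001, "twist": 0.092},
    {"dx": 0.018, "dy": -0.03, "dz": 0.001, "twist": 0.093},
    {"dx": 0.015, "dy": -0.031, "dz": 0.001, "twist": 0.093},
    {"dx": 0.012, "dy": -0.033, "dz": 0.001, "twist": 0.092}
  ]
}}

```text
$.increments[0]: bad value
```

Call:
{"api": "move_arm", "payload": {
  "increments": [
    {"jaw": -0.1},
    {"jaw": -0.1},
    {"jaw": -0.1}
  ]
}}

```text
$.increments[0]: bad value
```

```bash
python3 - <<'E'
from h import *
s,p,y=pose();print(s['t'],p,y,s['width'],s['force'],np.round(s['q'],2))
inf=arm.camera_info('wrist')
im=arm.grab_frame('wrist');cv2.imwrite('pics/w1.png',im);import pickle;pickle.dump(inf,open('w1.pkl','wb'))
for n in("mould","pin_seat","cover_knob","cup_mid"):
    print(n,[(np.round(d['position'],3).tolist(),round(d['score'],2)) for d in arm.pinpoint('wrist',n)])
E
```

```text
0.9 [0.1851334  0.64908271 0.29216077] -0.2778064637872151 0.08749010469415133 [ 0.55718751 -0.12043973  0.58028319] [ 1.58  0.36  0.01  0.   -1.22 -0.29]
mould []
pin_seat []
cover_knob []
cup_mid []
```

View pics/w1.png

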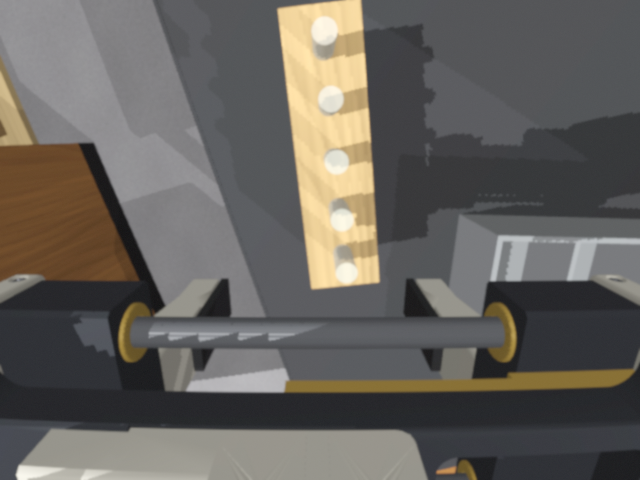

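The picture shows the start pose, since the rows were refused. They probably need every key, so I'll resend them complete.

Call:
{"api": "move_arm", "payload": {
  "increments": [
    {"jaw": 1, "dx": 0.022, "dy": 0.028, "dz": 0.001, "twist": 0.093},
    {"jaw": 1, "dx": 0.023, "dy": 0.025, "dz": 0.001, "twist": 0.092},
    {"jaw": 1, "dx": 0.027, "dy": 0.023, "dz": 0.001, "twist": 0.093},
    {"jaw": 1, "dx": 0.028, "dy": 0.021, "dz": 0.001, "twist": 0.092},
    {"jaw": 1, "dx": 0.03, "dy": 0.018, "dz": 0.001, "twist": 0.093},
    {"jaw": 1, "dx": 0.032, "dy": 0.015, "dz": 0.001, "twist": 0.093},
    {"jaw": 1, "dx": 0.033, "dy": 0.012, "dz": 0, "twist": 0.092},
    {"jaw": 1, "dx": 0.033, "dy": 0.009, "dz": 0.001, "twist": 0.093},
    {"jaw": 1, "dx": 0.035, "dy": 0.006, "dz": 0.001, "twist": 0.092},
    {"jaw": 1, "dx": 0.035, "dy": 0.003, "dz": 0.001, "twist": 0.093},
    {"jaw": 1, "dx": 0.035, "dy": -0.001, "dz": 0.001, "twist": 0.093},
    {"jaw": 1, "dx": 0.035, "dy": -0.004, "dz": 0.001, "twist": 0.092}
  ]
}}

```text
t: 2.15
eef_pos: [0.3432, 0.2577, 0.2815]
ee_rot: [-3.141, 0.001, -1.393]
force: [1.5, 0.5, 0.2]
width: 0.0873
gripper_force: 0.0
```

Call:
{"api": "move_arm", "payload": {
  "increments": [
    {"jaw": -0.1, "dx": 0.034, "dy": -0.007, "dz": 0.001, "twist": 0.093},
    {"jaw": -0.1, "dx": 0.033, "dy": -0.01, "dz": 0.001, "twist": 0.092},
    {"jaw": -0.1, "dx": 0.033, "dy": -0.013, "dz": 0.001, "twist": 0.093},
    {"jaw": -0.1, "dx": 0.031, "dy": -0.016, "dz": 0.001, "twist": 0.092},
    {"jaw": -0.1, "dx": 0.029, "dy": -0.019, "dz": 0.001, "twist": 0.093},
    {"jaw": -0.1, "dx": 0.028, "dy": -0.022, "dz": 0.001, "twist": 0.093},
    {"jaw": -0.1, "dx": 0.025, "dy": -0.024, "dz": 0.001, "twist": 0.092},
    {"jaw": -0.1, "dx": 0.023, "dy": -0.026, "dz": 0, "twist": 0.093},
    {"jaw": -0.1, "dx": 0.021, "dy": -0.029, "dz": 0.001, "twist": 0.092},
    {"jaw": -0.1, "dx": 0.018, "dy": -0.03, "dz": 0.001, "twist": 0.093},
    {"jaw": -0.1, "dx": 0.015, "dy": -0.031, "dz": 0.001, "twist": 0.093},
    {"jaw": -0.1, "dx": 0.012, "dy": -0.033, "dz": 0.001, "twist": 0.092}
  ]
}}

```text
t: 3.15
eef_pos: [0.5001, -0.1317, 0.2704]
ee_rot: [-3.141, 0.001, -2.504]
force: [1.1, 1.1, 0.3]
width: 0.0396
gripper_force: 0.0
```

Call:
{"api": "move_arm", "payload": {
  "increments": [
    {"jaw": -0.1, "dx": 0, "dy": 0, "dz": 0, "twist": 0},
    {"jaw": -0.1, "dx": 0, "dy": 0, "dz": 0, "twist": 0}
  ]
}}

```text
t: 3.32
eef_pos: [0.4998, -0.1316, 0.2696]
ee_rot: [3.141, -0.001, -2.503]
force: [0.1, 0.5, -0.7]
width: 0.0393
gripper_force: 0.0
```

```bash
python3 - <<'E'
from h import *
s,p,y=pose();print(s['t'],p,y,s['width'],s['force'],np.round(s['q'],2))
inf=arm.camera_info('wrist')
im=arm.grab_frame('wrist');cv2.imwrite('pics/w2.png',im);import pickle;pickle.dump(inf,open('w2.pkl','wb'))
for n in("mould","pin_seat","cover_knob"):
    print(n,[(np.round(d['position'],3).tolist(),round(d['score'],2)) for d in arm.pinpoint('wrist',n)])
E
```

```text
3.3167 [ 0.49984141 -0.13162518  0.26961917] -2.503389853860894 0.03928988081907432 [ 0.09656015  0.54766567 -0.69929627] [ 0.12  0.12 -0.37  0.   -1.09 -1.06]
mould [([0.552, -0.136, 0.004], 0.63)]
pin_seat []
cover_knob [([0.514, -0.11, 0.084], 0.91)]
```

View pics/w2.png

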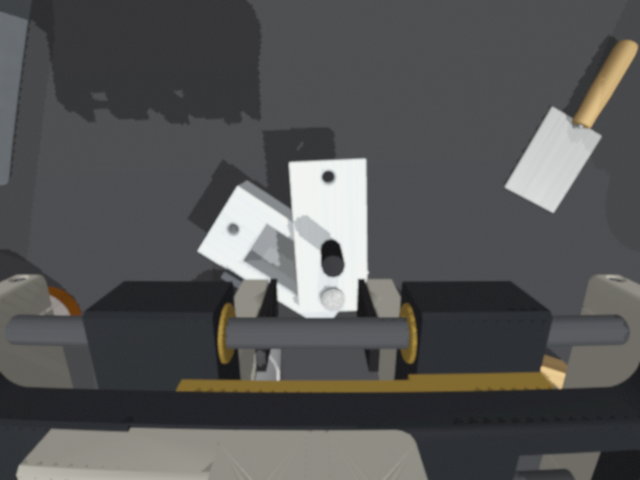

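The wrist picture shows the cover square to the tool: cover hole (328,176), knob top (333,264), pivot boss (333,299), mould hole (233,229).

```bash
python3 - <<'E'
from h import *
import pickle
inf=pickle.load(open('w2.pkl','rb')); im=cv2.imread('pics/w2.png',0)
def dark(c,r,th):
    x,y=c; sub=(im[y-r:y+r,x-r:x+r]<th).astype(np.uint8)
    n,l,st,ce=cv2.connectedComponentsWithStats(sub); k=l[r,r]; print(c,ce[k]+[x-r,y-r],st[k]); return ce[k]+[x-r,y-r]
h=ray(0,dark((328,176),14,90),.058,inf); m=ray(0,dark((233,229),12,150),.045,inf)
k=ray(0,(333,265),.104,inf)
print('hole',h,'mhole',m,'knob',k)
# pivot: intersect known distances 116 from both holes
d=m[:2]-h[:2];L=np.hypot(*d);a=np.sqrt(.116**2-L*L/4);mid=(m+h)[:2]/2
for sg in(1,-1):
    pv=mid+sg*a*np.array([-d[1],d[0]])/L
    u=(h[:2]-pv)/.116; v=(m[:2]-pv)/.116
    print('pivot',pv,'knobpred',pv+.05*u,'knobclosed',pv+.05*v,'dircover',np.arctan2(u[1],u[0]),'dirclosed',np.arctan2(v[1],v[0]))
print('boss',ray(0,(333,299),.064,inf))
E
```

```text
(328, 176) [327.73417722 176.32911392] [ 9 10 10 10 79]
(233, 229) [232.87323944 228.1971831 ] [ 7  7 10  9 71]
hole [ 0.45715048 -0.15009879  0.058     ] mhole [ 0.55027961 -0.19190187  0.045     ] knob [ 0.50730178 -0.10883652  0.104     ]
pivot [ 0.54637256 -0.07596769] knobpred [ 0.50791477 -0.10792075] knobclosed [ 0.54805663 -0.12593932] dircover -2.4483155097614913 dirclosed -1.5371084999785558
pivot [ 0.46105753 -0.26603298] knobpred [ 0.45937346 -0.21606135] knobclosed [ 0.49951532 -0.23407992] dircover 1.6044841536112364 dirclosed 0.6932771438283016
boss [ 0.54547763 -0.07740524  0.064     ]
```

```bash
python3 - <<'E'
from h import *
np.set_printoptions(legacy='1.25')
s,p,y=pose()
plan([*p,y],[.508,-.108,.24,-2.448],2)
# arc rows; command beyond stop slightly
pv=np.array([.5464,-.076]);r=.05
p=[.508,-.108,.135,-2.448];n=14
for i in range(1,n+1):
    a=-2.448+(.911+.0)*i/n
    g=[*(pv+r*np.array([np.cos(a),np.sin(a)])),.135,a]
    c,sn=np.cos(p[3]),np.sin(p[3]);d=np.array(g)-p
    R=[round(d[0]*c+d[1]*sn,4),round(d[0]*sn-d[1]*c,4),0,round(-d[3],3)]
    p=[p[0]+R[0]*c+R[1]*sn,p[1]+R[0]*sn-R[1]*c,.135,p[3]-R[3]];print(R)
print(p)
E
```

```text
[[-0.01, 0.006, 0.015, -0.025], [-0.01, 0.006, 0.015, -0.025]]
end [ 0.508  -0.1074  0.2404 -2.4482]
[-0.0001, -0.0032, 0, -0.065]
[-0.0001, -0.0032, 0, -0.065]
[-0.0001, -0.0033, 0, -0.065]
[-0.0001, -0.0032, 0, -0.065]
[-0.0001, -0.0033, 0, -0.065]
[-0.0001, -0.0033, 0, -0.065]
[-0.0001, -0.0032, 0, -0.066]
[-0.0001, -0.0033, 0, -0.065]
[-0.0001, -0.0032, 0, -0.065]
[-0.0001, -0.0033, 0, -0.065]
[-0.0002, -0.0032, 0, -0.065]
[-0.0001, -0.0033, 0, -0.065]
[-0.0001, -0.0032, 0, -0.065]
[-0.0001, -0.0033, 0, -0.065]
[0.5481268303288462, -0.1259402170931329, 0.135, -1.5370000000000006]
```

Call:
{"api": "move_arm", "payload": {
  "increments": [
    {"jaw": -0.1, "dx": -0.01, "dy": 0.006, "dz": 0.015, "twist": -0.025},
    {"jaw": -0.1, "dx": -0.01, "dy": 0.006, "dz": 0.015, "twist": -0.025},
    {"jaw": -0.1, "dx": 0, "dy": 0, "dz": 0.025, "twist": 0},
    {"jaw": -0.1, "dx": 0, "dy": 0, "dz": 0.025, "twist": 0},
    {"jaw": -0.1, "dx": 0, "dy": 0, "dz": 0.025, "twist": 0},
    {"jaw": -0.1, "dx": 0, "dy": 0, "dz": 0.02, "twist": 0},
    {"jaw": -0.1, "dx": 0, "dy": 0, "dz": 0.01, "twist": 0},
    {"jaw": -0.6, "dx": 0, "dy": 0, "dz": 0, "twist": 0},
    {"jaw": -0.6, "dx": 0, "dy": 0, "dz": 0, "twist": 0},
    {"jaw": -0.6, "dx": 0, "dy": 0, "dz": 0, "twist": 0},
    {"jaw": -0.6, "dx": 0, "dy": 0, "dz": 0, "twist": 0}
  ],
  "force": 12
}}

```text
t: 4.43
eef_pos: [0.5093, -0.108, 0.1367]
ee_rot: [-3.14, 0.002, -2.449]
force: [1.3, -4.0, -0.1]
width: 0.0201
gripper_force: 1.7
```

Call:
{"api": "move_arm", "payload": {
  "increments": [
    {"jaw": -0.6, "dx": 0, "dy": -0.0033, "dz": 0, "twist": -0.065},
    {"jaw": -0.6, "dx": 0, "dy": -0.0033, "dz": 0, "twist": -0.065},
    {"jaw": -0.6, "dx": 0, "dy": -0.0033, "dz": 0, "twist": -0.065},
    {"jaw": -0.6, "dx": 0, "dy": -0.0033, "dz": 0, "twist": -0.065},
    {"jaw": -0.6, "dx": 0, "dy": -0.0033, "dz": 0, "twist": -0.065},
    {"jaw": -0.6, "dx": 0, "dy": -0.0033, "dz": 0, "twist": -0.065},
    {"jaw": -0.6, "dx": 0, "dy": -0.0033, "dz": 0, "twist": -0.065},
    {"jaw": -0.6, "dx": 0, "dy": -0.0033, "dz": 0, "twist": -0.065},
    {"jaw": -0.6, "dx": -0.001, "dy": -0.0033, "dz": 0, "twist": -0.065},
    {"jaw": -0.6, "dx": 0, "dy": -0.0033, "dz": 0, "twist": -0.065}
  ],
  "force": 15
}}

```text
t: 5.27
eef_pos: [0.5361, -0.1255, 0.1367]
ee_rot: [-3.14, 0.0, -1.797]
force: [-1.3, -1.0, 3.2]
width: 0.0192
gripper_force: 15.0
```

Call:
{"api": "move_arm", "payload": {
  "increments": [
    {"jaw": -0.6, "dx": -0.001, "dy": -0.0033, "dz": 0, "twist": -0.065},
    {"jaw": -0.6, "dx": 0, "dy": -0.0033, "dz": 0, "twist": -0.065},
    {"jaw": -0.6, "dx": 0, "dy": -0.0033, "dz": 0, "twist": -0.065},
    {"jaw": -0.6, "dx": 0, "dy": -0.002, "dz": 0, "twist": -0.05},
    {"jaw": -0.6, "dx": 0, "dy": 0, "dz": 0, "twist": 0}
  ]
}}

```text
t: 5.68
eef_pos: [0.5484, -0.1269, 0.1367]
ee_rot: [-3.14, -0.001, -1.552]
force: [0.0, -5.8, 0.8]
width: 0.0192
gripper_force: 15.0
```

Call:
{"api": "move_arm", "payload": {
  "increments": [
    {"jaw": -0.6, "dx": 0, "dy": -0.001, "dz": 0, "twist": -0.015},
    {"jaw": -0.6, "dx": 0, "dy": -0.001, "dz": 0, "twist": 0},
    {"jaw": -0.6, "dx": 0, "dy": 0, "dz": 0, "twist": 0}
  ]
}}

```text
t: 5.93
eef_pos: [0.5495, -0.127, 0.1366]
ee_rot: [-3.141, -0.001, -1.54]
force: [-2.8, -6.1, 3.2]
width: 0.019
gripper_force: 15.0
```

Call:
{"api": "move_arm", "payload": {
  "increments": [
    {"jaw": -0.6, "dx": 0, "dy": -0.001, "dz": 0, "twist": 0},
    {"jaw": -0.6, "dx": 0, "dy": -0.001, "dz": 0, "twist": 0},
    {"jaw": -0.6, "dx": 0, "dy": 0, "dz": 0, "twist": 0}
  ]
}}

```text
t: 6.18
eef_pos: [0.5505, -0.127, 0.1366]
ee_rot: [3.14, -0.001, -1.54]
force: [-6.2, -5.7, 7.4]
width: 0.0189
gripper_force: 15.0
```

Call:
{"api": "move_arm", "payload": {
  "increments": [
    {"jaw": -0.6, "dx": 0, "dy": -0.001, "dz": 0, "twist": 0},
    {"jaw": -0.6, "dx": 0, "dy": -0.001, "dz": 0, "twist": 0},
    {"jaw": -0.6, "dx": 0, "dy": 0, "dz": 0, "twist": 0}
  ]
}}

```text
t: 6.43
eef_pos: [0.5512, -0.1272, 0.1365]
ee_rot: [3.137, -0.001, -1.54]
force: [-9.7, -5.7, 9.8]
width: 0.0192
gripper_force: 15.0
```

```bash
python3 - <<'E'
from h import *
s,p,y=pose();print(s['t'],p,y,s['force'])
im=arm.grab_frame('wrist');cv2.imwrite('pics/w3.png',im)
im2=arm.grab_frame('top')[180:340,320:500];im2=cv2.resize(im2,None,fx=3,fy=3,interpolation=cv2.INTER_CUBIC)
a=cv2.resize(im,(480,360));b=cv2.resize(im2,(320,284));c=np.zeros((360,800,3),np.uint8);c[:,:480]=a;c[:284,480:]=b
cv2.imwrite('pics/c3.png',c)
E
```

```text
6.4333 [ 0.55123227 -0.12715612  0.13653643] -1.540065887019586 [-9.6740266  -5.72212164  9.80231182]
```

View pics/c3.png

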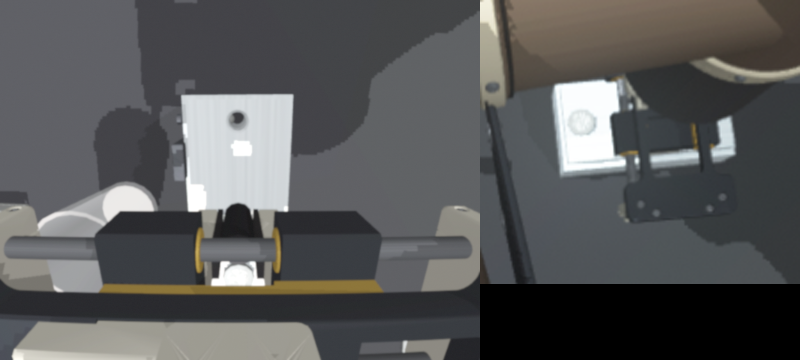

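The cover lies against the stop, with its dark plate at px (180,150), and the hole shows in line at (237,119). The force rises without motion, so it's closed. I'll release, lift and measure.

Call:
{"api": "move_arm", "payload": {
  "increments": [
    {"jaw": -0.1, "dx": 0, "dy": 0.001, "dz": 0, "twist": 0},
    {"jaw": -0.1, "dx": 0, "dy": 0.001, "dz": 0, "twist": 0},
    {"jaw": -0.1, "dx": 0, "dy": 0, "dz": 0, "twist": 0},
    {"jaw": -0.1, "dx": 0, "dy": 0, "dz": 0, "twist": 0},
    {"jaw": -0.1, "dx": 0, "dy": 0, "dz": -0.02, "twist": 0},
    {"jaw": -0.1, "dx": 0, "dy": 0, "dz": -0.035, "twist": 0},
    {"jaw": -0.1, "dx": 0, "dy": 0, "dz": -0.035, "twist": 0},
    {"jaw": -0.1, "dx": 0, "dy": 0, "dz": -0.03, "twist": 0},
    {"jaw": -0.1, "dx": 0, "dy": 0, "dz": -0.015, "twist": 0},
    {"jaw": -0.1, "dx": 0, "dy": 0, "dz": 0, "twist": 0},
    {"jaw": -0.1, "dx": 0, "dy": 0, "dz": 0, "twist": 0}
  ]
}}

```text
t: 7.45
eef_pos: [0.5522, -0.1255, 0.2713]
ee_rot: [-3.139, 0.0, -1.54]
force: [-0.8, -0.4, -1.0]
width: 0.0394
gripper_force: 0.0
```

```bash
python3 - <<'E'
from h import *
np.set_printoptions(legacy='1.25')
import pickle
s,p,y=pose();print(s['t'],p,y,s['width'],s['force'])
inf=arm.camera_info('wrist');im=arm.grab_frame('wrist');cv2.imwrite('pics/w4.png',im)
pickle.dump(inf,open('w4.pkl','wb'))
print([(np.round(d['position'],4).tolist(),round(d['score'],2)) for n in('pin_seat','cover_knob','mould') for d in arm.pinpoint('wrist',n)])
plan([*p,y],[.516,.09,.27,-1.3],8)
E
```

```text
7.45 [ 0.55215964 -0.12552325  0.2713376 ] -1.5396213399797518 0.039402972777971175 [-0.76701068 -0.38319616 -0.97254625]
[([0.5549, -0.1893, 0.0604], 0.92), ([0.5512, -0.1256, 0.0894], 0.86), ([0.5518, -0.1345, 0.0005], 0.79)]
[[-0.027, 0.004, 0.0, -0.03], [-0.027, 0.003, 0.0, -0.03], [-0.027, 0.002, 0.001, -0.03], [-0.028, 0.001, -0.0, -0.03], [-0.027, 0.0, -0.0, -0.03], [-0.027, -0.0, 0.0, -0.03], [-0.028, -0.001, 0.0, -0.03], [-0.027, -0.002, 0.0, -0.03]]
end [ 0.5155  0.09    0.2703 -1.2996]
```

View pics/w4.png

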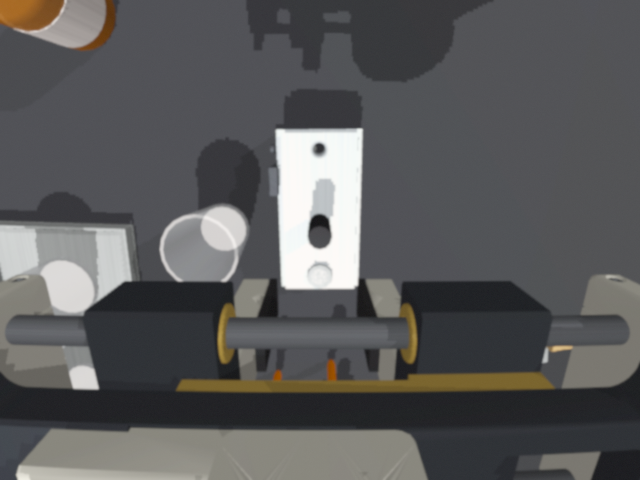

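The cover is closed over the mould: hole at (319,149), knob top at (320,233), cup still standing. Next I'll go over the long rod.

```bash
python3 - <<'E'
from h import *
np.set_printoptions(legacy='1.25')
import pickle
inf=pickle.load(open('w4.pkl','rb'));im=cv2.imread('pics/w4.png',0)
sub=(im[135:163,305:333]<110).astype(np.uint8);n,l,st,ce=cv2.connectedComponentsWithStats(sub)
i=1+np.argmax(st[1:,4]);print(st[i],ce[i]+[305,135]);c=ce[i]+[305,135]
print('hole',ray(0,c,.058,inf),'knob',ray(0,(320,233),.104,inf),'kn2',ray(0,(320,237),.104,inf))
s,p,y=pose();plan([*p,y],[.52,.137,.27,-1.287],9)
E
```

```text
[10  9  9 10 78] [318.92307692 148.48717949]
hole [ 0.5515091  -0.19264789  0.058     ] knob [ 0.54881567 -0.13030175  0.104     ] kn2 [ 0.54870756 -0.12706557  0.104     ]
[[-0.029, 0.003, -0.0, -0.028], [-0.03, 0.001, -0.0, -0.028], [-0.029, 0.001, -0.0, -0.028], [-0.029, 0.0, -0.0, -0.028], [-0.03, -0.0, -0.001, -0.028], [-0.029, -0.002, 0.0, -0.029], [-0.029, -0.002, 0.0, -0.028], [-0.03, -0.004, 0.0, -0.028], [-0.029, -0.004, -0.0, -0.028]]
end [ 0.5203  0.1373  0.2699 -1.2869]
```

Call:
{"api": "move_arm", "payload": {
  "increments": [
    {"jaw": -0.1, "dx": -0.029, "dy": 0.003, "dz": 0, "twist": -0.028},
    {"jaw": -0.1, "dx": -0.03, "dy": 0.001, "dz": 0, "twist": -0.028},
    {"jaw": -0.1, "dx": -0.029, "dy": 0.001, "dz": 0, "twist": -0.028},
    {"jaw": -0.1, "dx": -0.029, "dy": 0, "dz": 0, "twist": -0.028},
    {"jaw": -0.1, "dx": -0.03, "dy": 0, "dz": 0, "twist": -0.028},
    {"jaw": -0.1, "dx": -0.029, "dy": -0.002, "dz": 0, "twist": -0.029},
    {"jaw": -0.1, "dx": -0.029, "dy": -0.002, "dz": 0, "twist": -0.028},
    {"jaw": -0.1, "dx": -0.03, "dy": -0.004, "dz": 0, "twist": -0.028},
    {"jaw": -0.1, "dx": -0.029, "dy": -0.004, "dz": 0, "twist": -0.028},
    {"jaw": -0.1, "dx": 0, "dy": 0, "dz": 0, "twist": 0},
    {"jaw": -0.1, "dx": 0, "dy": 0, "dz": 0, "twist": 0}
  ]
}}

```text
t: 8.57
eef_pos: [0.5203, 0.1385, 0.2691]
ee_rot: [3.14, -0.001, -1.284]
force: [0.3, 0.3, 0.6]
width: 0.0396
gripper_force: 0.0
```

```bash
python3 - <<'E'
from h import *
np.set_printoptions(legacy='1.25')
import pickle
s,p,y=pose();print(s['t'],p,y,s['width'],s['force'])
inf=arm.camera_info('wrist');im=arm.grab_frame('wrist');cv2.imwrite('pics/w5.png',im)
pickle.dump(inf,open('w5.pkl','wb'))
for n in('rod_long_mid','rod_short_mid','rack','jar_mid'):print(n,[(np.round(d['position'],4).tolist(),round(d['score'],2)) for d in arm.pinpoint('wrist',n)])
E
```

```text
8.5667 [0.5202984  0.13853184 0.2691349 ] -1.2842771126800252 0.03960136267241047 [0.27418772 0.33464112 0.63429063]
rod_long_mid [([0.5201, 0.1353, 0.0559], 0.94), ([0.5974, 0.0823, 0.0531], 0.8), ([0.5359, 0.0617, 0.0502], 0.78)]
rod_short_mid [([0.5024, 0.2087, 0.0479], 0.85)]
rack [([0.5111, 0.1747, 0.0016], 0.56)]
jar_mid [([0.6018, 0.1638, 0.0341], 0.74)]
```

View pics/w5.png

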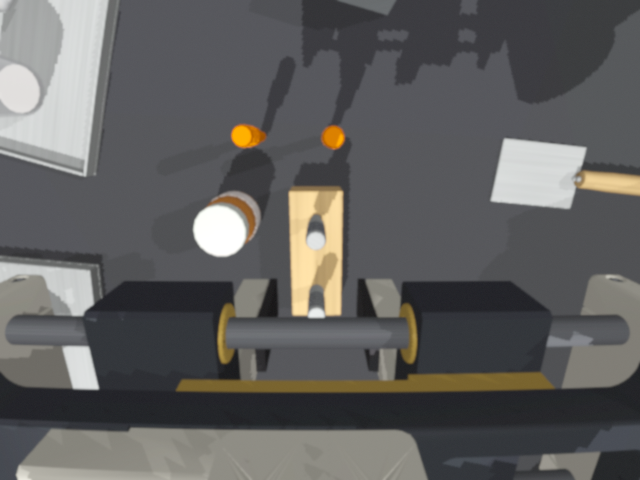

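The long rod's top is at (316,240), the short rod is behind at (317,312), the rack is square to the tool, and the jar cap at (221,230) is clear of the fingers.

```bash
python3 - <<'E'
from h import *
np.set_printoptions(legacy='1.25')
import pickle
inf=pickle.load(open('w5.pkl','rb'))
t=ray(0,(316,241),.106,inf);print(t, ray(0,(316,311),.088,inf))
s,p,y=pose();c,sn=np.cos(y),np.sin(y);d=t[:2]-p[:2];print('dx',d[0]*c+d[1]*sn,'dy',d[0]*sn-d[1]*c)
# bias check with knob seen: wrist ray vs grasped tcp
E
```

```text
[0.51908037 0.13900885 0.106     ] [0.4994558  0.20588224 0.088     ]
dx -0.003012176313447948 dy 0.0008556938447312004
```

Call:
{"api": "move_arm", "payload": {
  "increments": [
    {"jaw": -0.1, "dx": -0.001, "dy": 0.001, "dz": 0.025, "twist": 0},
    {"jaw": -0.1, "dx": 0, "dy": 0, "dz": 0.03, "twist": 0},
    {"jaw": -0.1, "dx": 0, "dy": 0, "dz": 0.03, "twist": 0},
    {"jaw": -0.1, "dx": 0, "dy": 0, "dz": 0.025, "twist": 0},
    {"jaw": -0.1, "dx": 0, "dy": 0, "dz": 0.015, "twist": 0},
    {"jaw": -0.1, "dx": 0, "dy": 0, "dz": 0.009, "twist": 0},
    {"jaw": -0.1, "dx": 0, "dy": 0, "dz": 0, "twist": 0},
    {"jaw": -0.8, "dx": 0, "dy": 0, "dz": 0, "twist": 0},
    {"jaw": -0.8, "dx": 0, "dy": 0, "dz": 0, "twist": 0},
    {"jaw": -0.8, "dx": 0, "dy": 0, "dz": 0, "twist": 0},
    {"jaw": -0.8, "dx": 0, "dy": 0, "dz": 0, "twist": 0}
  ],
  "force": 10
}}

```text
t: 9.73
eef_pos: [0.52, 0.1382, 0.1373]
ee_rot: [-3.14, 0.001, -1.287]
force: [0.4, -0.1, -0.1]
width: 0.0182
gripper_force: 0.0
```

Call:
{"api": "move_arm", "payload": {
  "increments": [
    {"jaw": -0.8, "dx": 0, "dy": 0, "dz": 0, "twist": 0},
    {"jaw": -0.8, "dx": 0, "dy": 0, "dz": 0, "twist": 0}
  ],
  "force": 40
}}

```text
t: 9.9
eef_pos: [0.52, 0.1383, 0.1371]
ee_rot: [-3.14, 0.0, -1.286]
force: [0.2, 1.0, 4.0]
width: 0.0145
gripper_force: 40.0
```

```bash
python3 - <<'E'
from h import *
np.set_printoptions(legacy='1.25')
s,p,y=pose();plan([p[0],p[1],.267,y],[.5515,-.1925,.265,-1.54],14)
E
```

```text
[[0.023, 0.004, 0.0, 0.018], [0.024, 0.005, 0.0, 0.018], [0.023, 0.003, 0.0, 0.018], [0.024, 0.003, 0.001, 0.018], [0.023, 0.003, -0.0, 0.019], [0.024, 0.002, -0.0, 0.018], [0.024, 0.002, -0.0, 0.018], [0.023, 0.002, 0.0, 0.018], [0.024, 0.001, 0.0, 0.018], [0.024, 0.001, 0.0, 0.018], [0.023, -0.0, 0.001, 0.018], [0.024, -0.0, -0.0, 0.018]]
[[0.024, -0.001, -0.0, 0.018], [0.024, -0.001, -0.0, 0.019]]
end [ 0.5513 -0.193   0.265  -1.5405]
```

Call:
{"api": "move_arm", "payload": {
  "increments": [
    {"jaw": -0.8, "dx": 0, "dy": 0, "dz": -0.01, "twist": 0},
    {"jaw": -0.8, "dx": 0, "dy": 0, "dz": -0.02, "twist": 0},
    {"jaw": -0.8, "dx": 0, "dy": 0, "dz": -0.03, "twist": 0},
    {"jaw": -0.8, "dx": 0, "dy": 0, "dz": -0.03, "twist": 0},
    {"jaw": -0.8, "dx": 0, "dy": 0, "dz": -0.025, "twist": 0},
    {"jaw": -0.8, "dx": 0, "dy": 0, "dz": -0.015, "twist": 0}
  ]
}}

```text
t: 10.4
eef_pos: [0.5198, 0.138, 0.2699]
ee_rot: [-3.138, 0.001, -1.286]
force: [1.7, 0.1, -0.9]
width: 0.0146
gripper_force: 40.0
```

Call:
{"api": "move_arm", "payload": {
  "increments": [
    {"jaw": -0.8, "dx": 0.023, "dy": 0.004, "dz": 0, "twist": 0.018},
    {"jaw": -0.8, "dx": 0.024, "dy": 0.005, "dz": 0, "twist": 0.018},
    {"jaw": -0.8, "dx": 0.023, "dy": 0.003, "dz": 0, "twist": 0.018},
    {"jaw": -0.8, "dx": 0.024, "dy": 0.003, "dz": 0.001, "twist": 0.018},
    {"jaw": -0.8, "dx": 0.023, "dy": 0.003, "dz": 0, "twist": 0.019},
    {"jaw": -0.8, "dx": 0.024, "dy": 0.002, "dz": 0, "twist": 0.018},
    {"jaw": -0.8, "dx": 0.024, "dy": 0.002, "dz": 0, "twist": 0.018},
    {"jaw": -0.8, "dx": 0.023, "dy": 0.002, "dz": 0, "twist": 0.018},
    {"jaw": -0.8, "dx": 0.024, "dy": 0.001, "dz": 0, "twist": 0.018},
    {"jaw": -0.8, "dx": 0.024, "dy": 0.001, "dz": 0, "twist": 0.018},
    {"jaw": -0.8, "dx": 0.023, "dy": 0, "dz": 0.001, "twist": 0.018},
    {"jaw": -0.8, "dx": 0.024, "dy": 0, "dz": 0, "twist": 0.018}
  ]
}}

```text
t: 11.4
eef_pos: [0.5453, -0.1466, 0.2646]
ee_rot: [3.141, 0.0, -1.505]
force: [0.8, 1.2, -1.2]
width: 0.0148
gripper_force: 40.0
```

Call:
{"api": "move_arm", "payload": {
  "increments": [
    {"jaw": -0.8, "dx": 0.024, "dy": -0.001, "dz": 0, "twist": 0.018},
    {"jaw": -0.8, "dx": 0.024, "dy": -0.001, "dz": 0, "twist": 0.019},
    {"jaw": -0.8, "dx": 0, "dy": 0, "dz": 0.02, "twist": 0},
    {"jaw": -0.8, "dx": 0, "dy": 0, "dz": 0.025, "twist": 0},
    {"jaw": -0.8, "dx": 0, "dy": 0, "dz": 0.015, "twist": 0},
    {"jaw": -0.8, "dx": 0, "dy": 0, "dz": 0, "twist": 0},
    {"jaw": -0.8, "dx": 0, "dy": 0, "dz": 0, "twist": 0},
    {"jaw": -0.8, "dx": 0, "dy": 0, "dz": 0, "twist": 0}
  ]
}}

```text
t: 12.07
eef_pos: [0.5512, -0.1934, 0.2056]
ee_rot: [-3.14, -0.0, -1.54]
force: [0.4, -0.2, -0.4]
width: 0.0142
gripper_force: 40.0
```

```bash
python3 - <<'E'
from h import *
np.set_printoptions(legacy='1.25')
import pickle
s,p,y=pose();print(s['t'],p,s['ee_rot'],s['width'],s['force'])
inf=arm.camera_info('wrist');im=arm.grab_frame('wrist');cv2.imwrite('pics/w6.png',im)
pickle.dump((inf,p,y),open('w6.pkl','wb'))
for n in('rod_long_mid','pin_seat'):print(n,[(np.round(d['position'],4).tolist(),round(d['score'],2)) for d in arm.pinpoint('wrist',n)])
cv2.imwrite('pics/w6c.png',cv2.resize(im[130:330,200:440],None,fx=3,fy=3,interpolation=cv2.INTER_CUBIC))
E
```

```text
12.0667 [ 0.55120434 -0.19337597  0.20556753] [-3.14042725e+00 -4.78550395e-04 -1.54031806e+00] 0.014165985347722027 [ 0.42281869 -0.18512339 -0.40245932]
rod_long_mid [([0.5513, -0.1977, 0.1254], 0.79)]
pin_seat [([0.5544, -0.1881, 0.0593], 0.85)]
```

View pics/w6c.png

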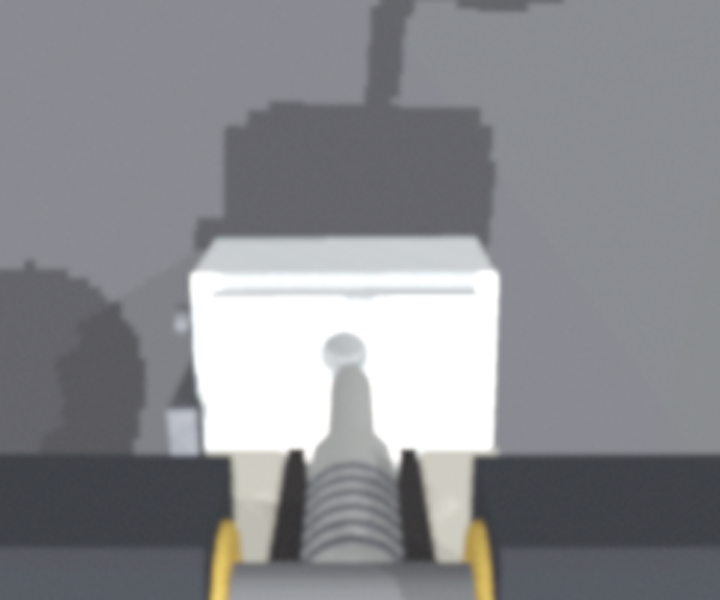

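```bash
python3 - <<'E'
from h import *
np.set_printoptions(legacy='1.25')
import pickle
inf,p,y=pickle.load(open('w6.pkl','rb'));c,sn=np.cos(y),np.sin(y)
f=lambda u,v:(200+(u+.5)/3-.5,130+(v+.5)/3-.5)
h=ray(0,f(344,354),.058,inf);t=ray(0,f(350,377),p[2]-.131,inf)
edge=[ray(0,f(192,272),.058,inf),ray(0,f(498,272),.058,inf)]
print('tcp',p,'hole',h,'tip',t,'edges',edge)
for n,d in(('tip-tcp',t-p),('hole-tip',h-t)):print(n,'dx',d[0]*c+d[1]*sn,'dy',d[0]*sn-d[1]*c)
E
```

```text
tcp [ 0.55120434 -0.19337597  0.20556753] hole [ 0.5517111  -0.19257474  0.058     ] tip [ 0.55022046 -0.19246966  0.07456753] edges [array([ 0.58832331, -0.21189285,  0.058     ]), array([ 0.51578581, -0.21409024,  0.058     ])]
tip-tcp dx -0.0009358758266853886 dy 0.0009558024945279792
hole-tip dx 0.0001504563280590227 dy -0.0014867427437558751
```

The hole is at crop (344,354) and the rod tip at (350,377). The rod needs about 1.5 mm in -dy. I'll correct that and descend gently.

Call:
{"api": "move_arm", "payload": {
  "increments": [
    {"jaw": -0.8, "dx": 0, "dy": -0.0015, "dz": 0.006, "twist": 0},
    {"jaw": -0.8, "dx": 0, "dy": 0, "dz": 0.005, "twist": 0},
    {"jaw": -0.8, "dx": 0, "dy": 0, "dz": 0.004, "twist": 0},
    {"jaw": -0.8, "dx": 0, "dy": 0, "dz": 0.003, "twist": 0},
    {"jaw": -0.8, "dx": 0, "dy": 0, "dz": 0.003, "twist": 0},
    {"jaw": -0.8, "dx": 0, "dy": 0, "dz": 0, "twist": 0},
    {"jaw": -0.8, "dx": 0, "dy": 0, "dz": 0, "twist": 0}
  ]
}}

```text
t: 12.8
eef_pos: [0.5521, -0.1933, 0.1829]
ee_rot: [3.141, -0.0, -1.541]
force: [0.4, -0.3, 0.6]
width: 0.0146
gripper_force: 40.0
```

Call:
{"api": "move_arm", "payload": {
  "increments": [
    {"jaw": -0.8, "dx": 0, "dy": 0, "dz": 0.003, "twist": 0},
    {"jaw": -0.8, "dx": 0, "dy": 0, "dz": 0.003, "twist": 0},
    {"jaw": -0.8, "dx": 0, "dy": 0, "dz": 0.003, "twist": 0},
    {"jaw": -0.8, "dx": 0, "dy": 0, "dz": 0.003, "twist": 0},
    {"jaw": -0.8, "dx": 0, "dy": 0, "dz": 0, "twist": 0},
    {"jaw": -0.8, "dx": 0, "dy": 0, "dz": 0, "twist": 0}
  ]
}}

```text
t: 13.3
eef_pos: [0.5521, -0.1933, 0.1709]
ee_rot: [3.141, 0.0, -1.541]
force: [0.9, -0.5, 0.0]
width: 0.0148
gripper_force: 40.0
```

Call:
{"api": "move_arm", "payload": {
  "increments": [
    {"jaw": -0.8, "dx": 0, "dy": 0, "dz": 0.003, "twist": 0},
    {"jaw": -0.8, "dx": 0, "dy": 0, "dz": 0.003, "twist": 0},
    {"jaw": -0.8, "dx": 0, "dy": 0, "dz": 0.003, "twist": 0},
    {"jaw": -0.8, "dx": 0, "dy": 0, "dz": 0.003, "twist": 0},
    {"jaw": -0.8, "dx": 0, "dy": 0, "dz": 0.003, "twist": 0},
    {"jaw": -0.8, "dx": 0, "dy": 0, "dz": 0.003, "twist": 0},
    {"jaw": -0.8, "dx": 0, "dy": 0, "dz": 0, "twist": 0},
    {"jaw": -0.8, "dx": 0, "dy": 0, "dz": 0, "twist": 0}
  ]
}}

```text
t: 13.97
eef_pos: [0.5521, -0.1932, 0.1527]
ee_rot: [3.141, 0.0, -1.541]
force: [1.1, 0.4, -3.4]
width: 0.0144
gripper_force: 40.0
```

Call:
{"api": "move_arm", "payload": {
  "increments": [
    {"jaw": -0.8, "dx": 0, "dy": 0, "dz": 0.003, "twist": 0},
    {"jaw": -0.8, "dx": 0, "dy": 0, "dz": 0.003, "twist": 0},
    {"jaw": -0.8, "dx": 0, "dy": 0, "dz": 0.003, "twist": 0},
    {"jaw": -0.8, "dx": 0, "dy": 0, "dz": 0.003, "twist": 0},
    {"jaw": -0.8, "dx": 0, "dy": 0, "dz": 0, "twist": 0},
    {"jaw": -0.8, "dx": 0, "dy": 0, "dz": 0, "twist": 0}
  ]
}}

```text
t: 14.47
eef_pos: [0.5522, -0.1932, 0.1406]
ee_rot: [3.142, 0.0, -1.541]
force: [1.8, 0.6, -2.9]
width: 0.0143
gripper_force: 40.0
```

Call:
{"api": "move_arm", "payload": {
  "increments": [
    {"jaw": -0.8, "dx": 0, "dy": 0, "dz": 0.001, "twist": 0},
    {"jaw": -0.8, "dx": 0, "dy": 0, "dz": 0.001, "twist": 0},
    {"jaw": -0.8, "dx": 0, "dy": 0, "dz": 0, "twist": 0},
    {"jaw": -0.8, "dx": 0, "dy": 0, "dz": 0, "twist": 0}
  ]
}}

```text
t: 14.8
eef_pos: [0.5523, -0.1933, 0.1392]
ee_rot: [-3.141, -0.0, -1.541]
force: [1.0, 2.8, 0.9]
width: 0.0144
gripper_force: 40.0
```

Call:
{"api": "move_arm", "payload": {
  "increments": [
    {"jaw": -0.8, "dx": 0, "dy": 0, "dz": 0.001, "twist": 0},
    {"jaw": -0.8, "dx": 0, "dy": 0, "dz": 0.001, "twist": 0},
    {"jaw": -0.8, "dx": 0, "dy": 0, "dz": 0, "twist": 0},
    {"jaw": -0.8, "dx": 0, "dy": 0, "dz": 0, "twist": 0}
  ]
}}

```text
t: 15.13
eef_pos: [0.5524, -0.1934, 0.1389]
ee_rot: [-3.14, -0.001, -1.54]
force: [-3.8, 4.0, 14.4]
width: 0.0144
gripper_force: 40.0
```

It bottoms at the expected height (0.139) with 14 N, so it is seated. I'll release, lift clear and verify.

Call:
{"api": "move_arm", "payload": {
  "increments": [
    {"jaw": -0.8, "dx": 0, "dy": 0, "dz": -0.001, "twist": 0},
    {"jaw": 0, "dx": 0, "dy": 0, "dz": 0, "twist": 0},
    {"jaw": 0, "dx": 0, "dy": 0, "dz": 0, "twist": 0},
    {"jaw": 0, "dx": 0, "dy": 0, "dz": 0, "twist": 0},
    {"jaw": 0, "dx": 0, "dy": 0, "dz": 0, "twist": 0},
    {"jaw": 0, "dx": 0, "dy": 0, "dz": -0.02, "twist": 0},
    {"jaw": 0, "dx": 0, "dy": 0, "dz": -0.03, "twist": 0},
    {"jaw": 0, "dx": 0, "dy": 0, "dz": -0.035, "twist": 0},
    {"jaw": 0, "dx": 0, "dy": 0, "dz": -0.035, "twist": 0},
    {"jaw": 0, "dx": 0, "dy": 0, "dz": -0.02, "twist": 0},
    {"jaw": 0, "dx": 0, "dy": 0, "dz": 0, "twist": 0},
    {"jaw": 0, "dx": 0, "dy": 0, "dz": 0, "twist": 0}
  ]
}}

```text
t: 16.13
eef_pos: [0.5525, -0.1934, 0.2794]
ee_rot: [-3.139, -0.0, -1.541]
force: [0.5, 0.4, -1.0]
width: 0.0438
gripper_force: 0.0
```

```bash
python3 - <<'E'
from h import *
np.set_printoptions(legacy='1.25')
s,p,y=pose();print(s['t'],p,s['width'],s['force'])
sc=arm.grab_frame('scene')
for n in('rod_long_mid','rod_short_mid','cup_mid','jar_mid','cover_knob','pin_seat'):print(n,[(np.round(d['position'],3).tolist(),round(d['score'],2)) for d in arm.pinpoint('scene',n)])
im=arm.grab_frame('wrist')
print([(np.round(d['position'],3).tolist(),round(d['score'],2)) for d in arm.pinpoint('wrist','rod_long_mid')])
a=cv2.resize(sc[120:360,180:480],(400,320));b=cv2.resize(im[60:320,160:480],(400,325));c=np.zeros((325,800,3),np.uint8);c[:320,:400]=a;c[:,400:]=b
cv2.imwrite('pics/c7.png',c)
E
```

```text
16.1333 [ 0.55250957 -0.19335649  0.27940998] 0.04375985210508371 [ 0.46486945  0.40950391 -1.00302355]
rod_long_mid [([0.595, 0.082, 0.047], 0.85), ([0.553, -0.195, 0.059], 0.83), ([0.53, 0.065, 0.049], 0.74)]
rod_short_mid [([0.502, 0.212, 0.045], 0.89)]
cup_mid [([0.656, -0.103, 0.041], 0.6)]
jar_mid [([0.609, 0.164, 0.036], 0.73)]
cover_knob [([0.551, -0.124, 0.087], 0.63), ([0.654, -0.105, 0.04], 0.54)]
pin_seat [([0.608, 0.164, 0.036], 0.65), ([0.552, -0.195, 0.06], 0.61)]
[([0.55, -0.192, 0.058], 0.57)]
```

View pics/c7.png

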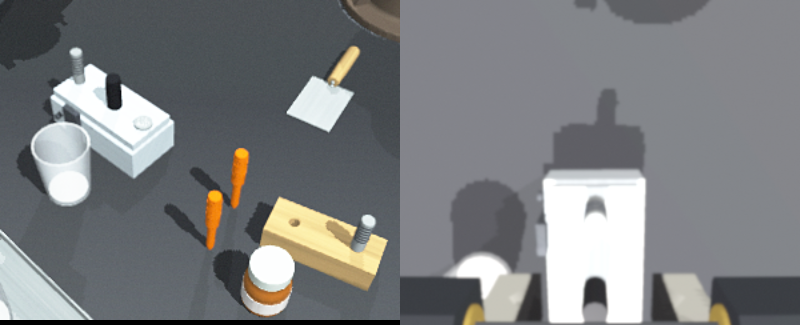

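The rod stands upright with its grip on the closed cover (left image, px (77,65)). The short rod is still in the rack, and the cup and jar are standing. The rod's shoulder reads z 0.058–0.059, which is flush. I'm handing the job in.

```bash
python3 -c "
from station import arm
print(arm.job_done())"
```

```text
the job is handed in; nothing more can be done
None
```

The job is handed in, at about 17 of the 53 s: the cover is closed against its stop, the long rod is pushed home with its grip flush on the cover and released, the short rod is still in the rack, and the cup and jar are standing where they were; no verdict came back.

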